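# Gauge the lidded pots and slide them onto the warming rings

### The arm

A 6-joint arm with a two-finger parallel gripper is mounted at the origin on the work surface. World frame = base frame: x ahead of the robot, y to its left, z up, the work surface at z = 0. Lengths are in m, angles in rad, forces in N, time in s.
With the tool pointing down it reaches from about 0.325 to 1 m from the base axis. Payload 5.1 kg.
Tool frame: the origin (TCP) lies midway between the tips of the shut fingers; the grasp point (between the pads) lies 19 mm behind it; z points along the fingers, y is the line along which they close (so a half turn about z gives the same grasp; the last joint's range is limited). The gripper opens to 85 mm and grips with 20 to 120 N. Pads are 22 mm wide; open, the fingers measure 114 mm over their backs; the gripper's body (76 mm by 85 mm) begins 54 mm behind the grasp point. The pads swing forward as they close: fully open they stand 13 mm farther back than shut.
Start: joints at [-1.402, 0.124, 1.65, -0, 1.367, -0.083], TCP at [0.162, -0.629, 0.231] pointing down, gripper open.
Joint ranges: [-2.61, 2.61], [-1.02, 2.33], [0.03, 2.71], [-1.35, 4.49], [0.32, 2.68], [-2.91, 2.91]. Speed limits (rad/s): [2.57, 2.57, 3.14, 3.14, 3.14, 3.14].

### API

Orientations are given as a unit quaternion [x, y, z, w].
In Python, from bench import manip, eyes gives the robot as it stands.
- The arm moves only by the tool play_rows, never from a script. Its argument "moves" is a list of rows, each a list of 5 numbers: the shift along the tool's x, y, z normalised to -1 to 1, where 1 is 0.3 m, then the turn about the tool's z normalised to -1 to 1, where 1 is pi rad, then the opening, from 0 (shut) to 1 (fully open). A call has 1 to 10 rows; each row is the pose to reach, as a shift and turn from the pose commanded when the call began, along the tool's axes at that moment, turning the shorter way round; what a row does not reach only later rows make up. A row lasts 1/10 s, in which the tool goes at most 50 mm and 8.59 degrees, less where a joint would pass 70% of its speed; a pose out of reach is approached as far as the arm can. A call with a number of a shift or a turn outside -1 to 1 is refused whole. A call with a gripper value outside its range is refused whole. The fingers move at their own pace and stop on an object; "squeeze" is the grip in N (left out, the last holds). Time passes only in rows, so rows that repeat a pose let the fingers close. It gives the time, the measured TCP pose, the force, the opening and the grip force at its end, in the units of the state.
- manip.state(): the state, without advancing time (a new reading comes with each control period).
- eyes.get_image(name): name is "side" or "top" or "wrist"; returns the picture (480x640x3 uint8, red, green, blue); there is no depth.
- eyes.get_calibration(name): a dict with "vfov" (degrees; the focal length in pixels is half the picture's height over the tangent of half this angle, whatever the lens; pixels are square), "cx", "cy" (the principal point, pixels), "extrinsics" (4x4, takes a point from world to camera coordinates); the wrist camera has in their place "hand_eye" (4x4, takes a point from camera to tool coordinates, whose origin is the TCP and whose axes are the flange's). Camera axes: x right, y up, looking along -z (the intrinsics and any distortion apply to the point x, -y, -z); pixel columns grow to the right and rows downward; lengths in m; the calibration is good to about 2 mm. A picture is of the moment at which its call begins: read the wrist's pose just before it. get_calibration takes no time and is no camera call.
- manip.hand_in(): hands the job in; it is judged then, once.
The state is a dict: "time_s": time; "q": joint angles; "qd": joint speeds; "effort": joint torques, N m; "position": TCP position; "orientation": TCP orientation; "wrist_force": force on the tool from outside, world axes, zero at the start; "wrist_torque": the same for the moment, N m; "width": finger opening in m; "finger_force": force on a finger pad.
Only numpy, scipy, OpenCV 4.12 (cv2) and the standard library are available. Lean on these libraries where they do the work, as an engineer would, in place of code of your own. Each camera call takes 0.05 s, during which the arm holds its last target. There are 200 camera calls.

### The job

Starting with the steel pot nearest the gauge, and one pot at a time, slide each pot that is there along the warming plate onto the gauge mark, press the gauge knob down until the foot bears gently on its lid for a second, let the gauge rise again, and slide the pot on into the white ring of its own size, standing fully inside the ring, before starting on the next. Never lift a pot off the plate, tip it, or press the foot down hard, and leave the other things on the bench alone.

Things in the scene. Friction and masses are not known exactly. Their poses are not given: they have to be found in the camera images.
- plate: fixed flat warming plate, 340 x 880 x 30 mm, top 30 mm above its origin (centre of its underside); its own y runs along its length to the robot's left, its x points away from the robot. The place and yaw vary a little. Pots start in a row on its left half, the white rings are on the dark right half; the gauge stands between, on its rear edge
- gauge_mark (a point): centre of the black ring (108 mm across) and cross drawn on the plate's top, straight below the gauge foot
- gauge_rod (a joint): gauge rod, a vertical slide: 0 fully up, grows as it is pushed down, in m, to 0.070 at most; a return spring lifts it by itself when let go. Pushing it down takes about 2 N at the top and 5.5 N at the bottom
- gauge_foot (a joint): sprung foot at the rod's lower end, a vertical slide in the rod: 0 hanging free, grows as the foot is pushed up into the rod, to 0.014 m, with 2 N at first touch and 5 N at the end; beyond that it is rigid. Lid height above the plate = 0.115 - gauge_rod + gauge_foot
- foot_pad: brass pad of the gauge foot, 24 mm across; its origin is on the foot axis at the height of the gauge mark (plate top) when the rod is up; use point foot_tip for the pad itself
- foot_tip (a point): centre of the pad's underside, 115 mm above the plate when the rod is up
- gauge_knob (a point): centre of the top of the black round push knob on the rod, 40 mm across, flat, 260 mm above the plate when the rod is up; press it straight down with shut fingers. The gauge's bracket (24 mm wide, its top 170 mm above the plate) runs from the foot axis 130 mm back to a column 195 mm high at the plate's rear edge; nothing of the gauge is on the robot's side of the rod beyond 20 mm
- pot_large: large lidded steel pot, loose: 80 mm across, 90 mm high to its flat lid top; origin at the centre of its underside, z up; a straight black handle 14 mm wide, 12 mm thick, centred 45 mm above the underside, points along its own -x (towards the robot) and ends 150 mm from the pot's axis. About 0.5 kg. Starts nearest the gauge of the three places in the row on the left. May be absent
- pot_large_grip (a point): good place to pinch the large pot's handle from above: mid-width and mid-thickness, 115 mm from the pot's axis along its -x, 45 mm above its underside
- ring_large (a point): centre, on the plate's top, of the white ring for the large pot, the outermost (farthest from the gauge) of the three; line centre 108 mm across, so inner edge 104 mm
- pot_medium: medium lidded steel pot, loose: 68 mm across, 78 mm high to its flat lid top; origin at the centre of its underside, z up; a straight black handle 14 mm wide, 12 mm thick, centred 45 mm above the underside, points along its own -x (towards the robot) and ends 150 mm from the pot's axis. About 0.4 kg. Starts in the middle of the three places in the row on the left. May be absent
- pot_medium_grip (a point): good place to pinch the medium pot's handle from above: mid-width and mid-thickness, 115 mm from the pot's axis along its -x, 45 mm above its underside
- ring_medium (a point): centre, on the plate's top, of the white ring for the medium pot, the middle of the three; line centre 96 mm across, so inner edge 92 mm
- pot_small: small lidded steel pot, loose: 56 mm across, 66 mm high to its flat lid top; origin at the centre of its underside, z up; a straight black handle 14 mm wide, 12 mm thick, centred 45 mm above the underside, points along its own -x (towards the robot) and ends 150 mm from the pot's axis. About 0.3 kg. Starts farthest from the gauge of the three places in the row on the left. May be absent
- pot_small_grip (a point): good place to pinch the small pot's handle from above: mid-width and mid-thickness, 115 mm from the pot's axis along its -x, 45 mm above its underside
- ring_small (a point): centre, on the plate's top, of the white ring for the small pot, the innermost (nearest the gauge) of the three; line centre 84 mm across, so inner edge 80 mm
- pipette_a: white hand pipette, 280 mm long, 28 mm thick, lying on the bench along the front of the plate, left; a bystander, leave alone; origin at the centre of its underside
- pipette_b: the same, right; a bystander, leave alone; origin at the centre of its underside
- wash_bottle: clear bottle, 56 mm across, 110 mm high, blue cap, on the plate's rear edge, left; a bystander, leave alone; origin at the centre of its underside
- tube_rack: white block 50 x 120 x 40 mm on the plate's rear edge, right; a bystander, leave alone; origin at the centre of its underside
- beaker: glass beaker, 56 mm across, 60 mm high, on the plate's rear edge, far left; a bystander, leave alone; origin at the centre of its underside

How it is judged:
On the way, in this order (a step that is already met when the one before it is completed fails the run):
1. the large pot stands on the gauge mark (within 15 mm) and the gauge foot bears on its lid with over 1 N (horizontal distance between pot_large and gauge_mark below 0.015 m and contact force between foot_pad and pot_large between 1 and 15 N), for 0.7 s.
2. the large pot stands inside its ring (horizontal distance between pot_large and ring_large below 0.012 m and angle between pot_large's own z axis and vertical below 0.05 rad), for 0.2 s.
3. the medium pot stands on the gauge mark (within 15 mm) and the gauge foot bears on its lid with over 1 N (horizontal distance between pot_medium and gauge_mark below 0.015 m and contact force between foot_pad and pot_medium between 1 and 15 N), for 0.7 s.
4. the medium pot stands inside its ring (horizontal distance between pot_medium and ring_medium below 0.012 m and angle between pot_medium's own z axis and vertical below 0.05 rad), for 0.2 s.
5. the small pot stands on the gauge mark (within 15 mm) and the gauge foot bears on its lid with over 1 N (horizontal distance between pot_small and gauge_mark below 0.015 m and contact force between foot_pad and pot_small between 1 and 15 N), for 0.7 s.
6. the small pot stands inside its ring (horizontal distance between pot_small and ring_small below 0.012 m and angle between pot_small's own z axis and vertical below 0.05 rad), for 0.2 s.
At the end, for the whole second after the job is handed in: Every pot present stands upright, at rest, flat on the plate, centred within 12 mm in the ring of its own size (inside the line), and the gauge rod is fully up (within 6 mm) (all of step 2 and all of step 4 and all of step 6 and linear speed of each of pot_large, pot_medium, pot_small below 0.01 m/s and z of each of pot_large, pot_medium, pot_small in the frame of plate below 0.034 m and value of joint gauge_rod below 0.006 m); the robot touches nothing.
It fails at once if a pot is lifted more than 12 mm off the plate (z of any of pot_large, pot_medium, pot_small in the frame of plate above 0.042 m).
It fails at once if a pot is tipped more than 0.25 rad (angle between any of pot_large, pot_medium, pot_small's own z axis and vertical above 0.25 rad).
It fails at once if the gauge foot presses a lid with more than 20 N (contact force between foot_pad and pot_large above 20 N or contact force between foot_pad and pot_medium above 20 N or contact force between foot_pad and pot_small above 20 N).
It fails at once if another thing on the bench is moved more than 30 mm (distance of any of pipette_a, pipette_b, wash_bottle, tube_rack, beaker from where it was at the start of the episode above 0.03 m).
Of pot_large, pot_medium, pot_small only 2 to 3 are there at a start; the rules pass over those that are not, and their reading is None.
At some moment in a run one of pot_large, pot_medium, pot_small may be knocked a few centimetres aside while the robot is not near it.
Once in a run the grip may slacken for a moment while it holds something.
It also fails if it takes over 210 s, if anything falls off the work surface, if the arm or the gripper's body presses on something with over 40 N, if the wrist force passes 120 N, or if a joint passes its speed limit or range.

## Working session

There is one attempt and no reset: what is moved stays moved. The work goes in short steps, Python scripts to look and compute and a tool call to move; the robot and the scene stay as the last step left them, time stands still between calls to the robot, and variables do not carry over. Pictures are saved under pics/ and viewed, at most 14 in all, crops included, and the job is handed in when it is done.

Besides the shell and the picture viewer there is one more tool, called after "Emit:" as a command line: name --pt "numbers of a row" for each row, then --argument value for the rest. play_rows: Moves the arm, as the interface text tells. Scaled input: -1 to 1 covers 0.3 m each way for a shift and pi rad each way for a turn. Its arguments: {"type":"object","properties":{"moves":{"type":"array","items":{"type":"array","items":{"type":"number"}}},"squeeze":{"type":"number"}},"required":["moves"]}

```bash
mkdir -p pics; python3 - <<'E'
from bench import manip, eyes
import cv2, numpy as np
print(manip.state())
for n in("top","side"):
    im=eyes.get_image(n); cv2.imwrite(f"pics/{n}0.png",im[...,::-1]); c=eyes.get_calibration(n); print(n,c)
print(eyes.get_calibration("wrist"))
E
```

```text
{'time_s': 0.0, 'q': array([-1.40155115e+00,  1.24495663e-01,  1.65169142e+00,  8.36828937e-06,
        1.36749799e+00, -8.26230216e-02]), 'qd': array([-7.40979603e-05, -4.73715853e-04,  7.23193752e-05,  1.81033075e-04,
       -1.59169103e-03, -8.25291596e-04]), 'effort': array([-4.85699802e-04, -4.23613214e+01, -3.65452158e+01, -9.63361708e-05,
        7.06012419e-03,  1.13439165e-05]), 'position': array([ 0.16184398, -0.62889075,  0.23004884]), 'orientation': array([ 9.92080340e-01,  1.25600577e-01, -4.12049025e-05, -1.04540249e-03]), 'wrist_force': array([-0.54064095, -0.69973771,  0.15418909]), 'wrist_torque': array([-0.01820907, -0.013381  , -0.02874468]), 'finger_force': 0.0, 'width': 0.08542055935789863}
top {'vfov': 55.83447847799618, 'cx': 319.09888302078684, 'cy': 234.84227228656692, 'extrinsics': array([[-0.0046761 , -0.99951027, -0.03094111,  0.03733545],
       [ 0.99819147, -0.00651988,  0.05976015, -0.55327345],
       [-0.05993262, -0.03060571,  0.99773312, -1.1745676 ],
       [ 0.        ,  0.        ,  0.        ,  1.        ]])}
side {'vfov': 57.679769200225664, 'cx': 318.3273636831069, 'cy': 243.51399266184768, 'extrinsics': array([[-0.92422157, -0.38134563,  0.0197482 ,  0.49642474],
       [ 0.24543905, -0.55363168,  0.7957711 , -0.26955575],
       [-0.2925306 ,  0.74031579,  0.60527545, -0.88611539],
       [ 0.        ,  0.        ,  0.        ,  1.        ]])}
{'vfov': 65.78240266656357, 'cx': 321.5896278621891, 'cy': 245.32520596571615, 'hand_eye': array([[ 1.01836912e-03,  9.64194893e-01,  2.65192707e-01,
         6.65304664e-02],
       [ 9.99999452e-01, -1.04666794e-03, -3.46038029e-05,
        -7.44274921e-04],
       [ 2.44203894e-04,  2.65192596e-01, -9.64195430e-01,
        -1.42912582e-01],
       [ 0.00000000e+00,  0.00000000e+00,  0.00000000e+00,
         1.00000000e+00]])}
```

View pics/top0.png

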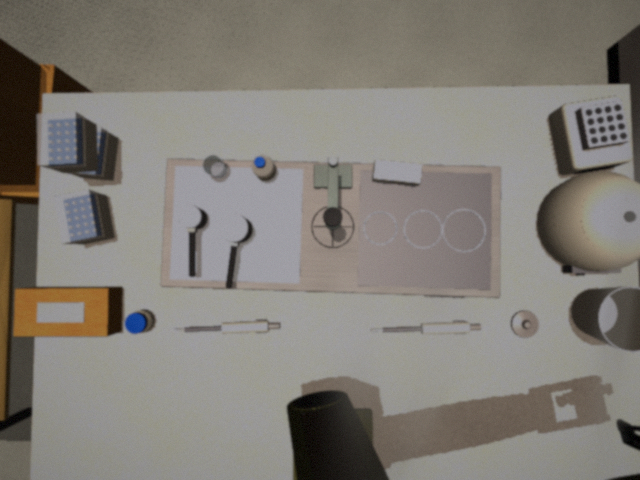

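View pics/side0.png

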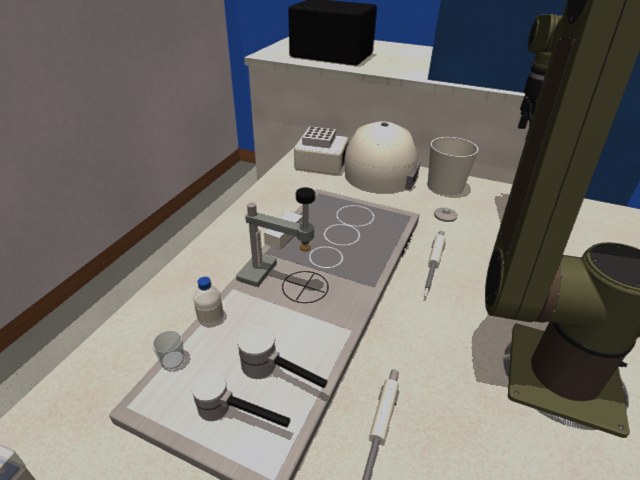

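The top view shows two pots, lids near (238,230) and (195,217), the mark near (333,227), and rings near (381,229), (423,229) and (464,230). Next I'll enlarge it.

```bash
cat > h.py <<'E'
import numpy as np, cv2
from bench import manip, eyes
from scipy.spatial.transform import Rotation as R
def cal(n):
    c=eyes.get_calibration(n); f=240/np.tan(np.radians(c["vfov"]/2)); return c,f
def T_cw(n,st=None):
    c,f=cal(n)
    if n=="wrist":
        T=np.eye(4); T[:3,:3]=R.from_quat(st["orientation"]).as_matrix(); T[:3,3]=st["position"]
        return np.linalg.inv(T@c["hand_eye"])
    return c["extrinsics"]
def to_world(n,uv,z,st=None):
    c,f=cal(n); E=T_cw(n,st); uv=np.atleast_2d(np.array(uv,float))
    d=np.c_[(uv[:,0]-c["cx"])/f,-(uv[:,1]-c["cy"])/f,-np.ones(len(uv))]@E[:3,:3]
    o=-E[:3,:3].T@E[:3,3]
    return o+d*((z-o[2])/d[:,2])[:,None]
def to_px(n,p,st=None):
    c,f=cal(n); E=T_cw(n,st); q=np.atleast_2d(p)@E[:3,:3].T+E[:3,3]
    return np.c_[c["cx"]+f*q[:,0]/-q[:,2],c["cy"]-f*q[:,1]/-q[:,2]]
def crop(im,x0,y0,x1,y1,s,name):
    cv2.imwrite("pics/"+name,cv2.resize(im[y0:y1,x0:x1,::-1],None,fx=s,fy=s,interpolation=cv2.INTER_CUBIC))
E
python3 - <<'E'
from h import *
im=cv2.imread("pics/top0.png")[...,::-1]
a=cv2.resize(im[150:300,160:335,::-1],None,fx=4.5,fy=4,interpolation=cv2.INTER_CUBIC)
crop(im,160,190,320,300,5,"c1.png")
crop(im,300,150,510,300,3.8,"c2.png")
P=to_world("top",[[166,158],[501,167],[499,297],[161,286]],.03);print(P)
print([np.linalg.norm(P[i]-P[(i+1)%4]) for i in range(4)])
E
```

```text
[[ 0.75991862  0.43990394  0.03      ]
 [ 0.7258767  -0.43895257  0.03      ]
 [ 0.39091173 -0.42439575  0.03      ]
 [ 0.4214829   0.44778145  0.03      ]]
[np.float64(0.8795155563407614), np.float64(0.33528112747433797), np.float64(0.8727128149081937), np.float64(0.3385273943632506)]
```

View pics/c1.png

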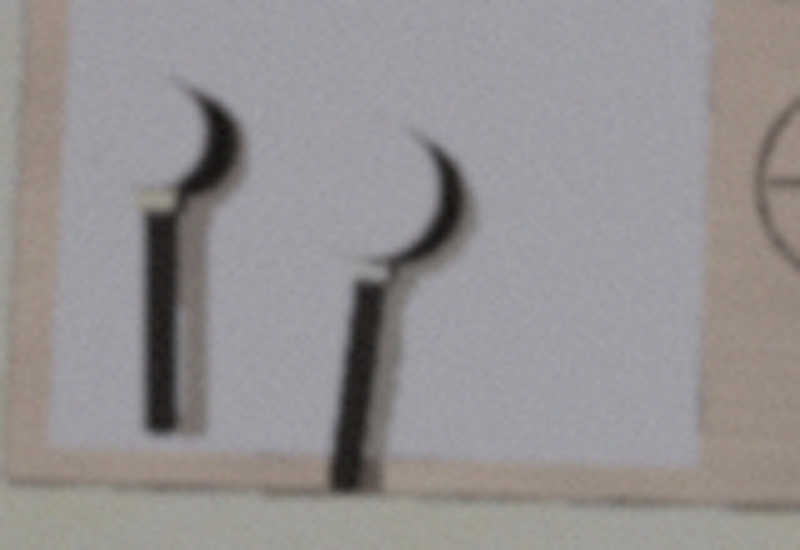

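View pics/c2.png

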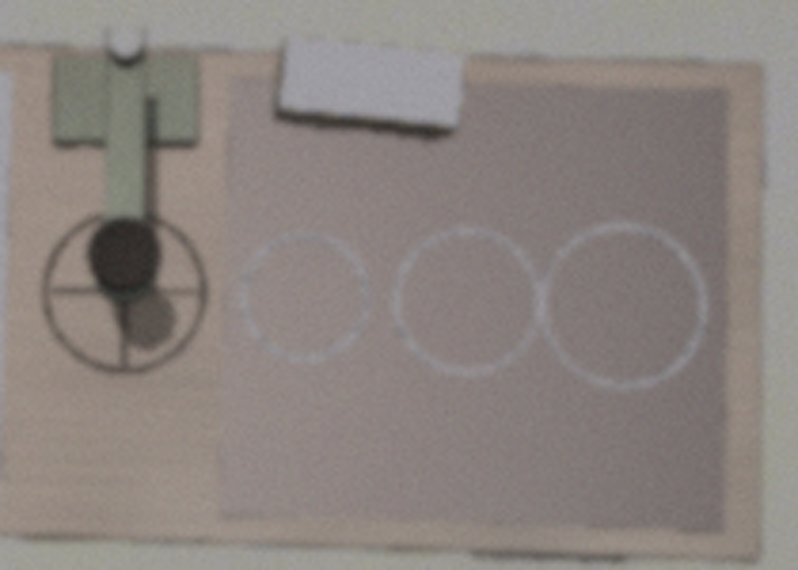

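```bash
python3 - <<'E'
from h import *
def c1(u,v): return [160+u/5-.4,190+v/5-.4]
def c2(u,v): return [300+u/3.8-.37,150+v/3.8-.37]
A=to_world("top",[c1(160,432),c1(160,208),c1(344,488),c1(373,278)],.081-.004)
print(A)
for e,s in((0,1),(2,3)):
    d=A[s]-A[e];L=np.linalg.norm(d);print("len",L,"yaw",np.degrees(np.arctan2(d[1],d[0])),"centre",A[e]+.15*d/L,"grip",A[e]+.035*d/L)
for n,v in dict(mark=[(44,293),(206,291),(124,213),(124,371)],rs=[(240,297),(369,297),(305,232),(305,361)],rm=[(394,300),(542,300),(467,227),(467,375)],rl=[(542,304),(707,304),(624,222),(624,387)]).items():
    P=to_world("top",[c2(*q) for q in v],.03);print(n,P.mean(0),np.linalg.norm(P[0]-P[1]),np.linalg.norm(P[2]-P[3]))
print("knob",to_world("top",[c2(124,255)],.29))
im=cv2.imread("pics/side0.png")[...,::-1]
crop(im,150,310,340,440,4.2,"c3.png")
E
```

```text
[[0.4486116  0.35263151 0.077     ]
 [0.56117971 0.35401678 0.077     ]
 [0.42040323 0.25956176 0.077     ]
 [0.52522959 0.24568189 0.077     ]]
len 0.11257664017728317 yaw 0.7050495580183329 centre [0.59860024 0.35447728 0.077     ] grip [0.48360895 0.35306219 0.077     ]
len 0.10574126769918797 yaw -7.542557652406875 centre [0.56910538 0.23987237 0.077     ] grip [0.4551004  0.25496757 0.077     ]
mark [ 0.57437539 -0.00084452  0.03      ] 0.11092778773074013 0.10854516171512933
rs [ 0.57022453 -0.12383269  0.03      ] 0.08774144369317165 0.08830773676065683
rm [ 0.56690603 -0.23415032  0.03      ] 0.10006574322173714 0.10099384884582197
rl [ 0.56363553 -0.33976559  0.03      ] 0.110922072063987 0.11226036787230889
knob [[ 0.57373452 -0.00104362  0.29      ]]
```

View pics/c3.png

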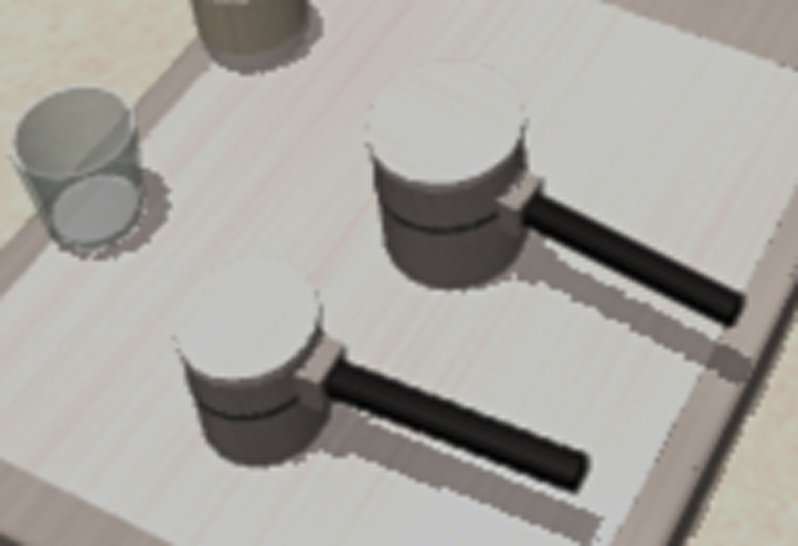

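```bash
python3 - <<'E'
from h import *
t=np.linspace(0,6.28,60)
for nm,c in(("A",[.5986,.3545]),("B",[.5691,.2399])):
  for k,r,h in(("L",.04,.09),("M",.034,.078),("S",.028,.066)):
    f=lambda z:(to_px("side",np.c_[c[0]+r*np.cos(t),c[1]+r*np.sin(t),0*t+.03+z])-[150,310])*4.2
    p=f(h);b=f(0);print(nm,k,"lid u",p[:,0].min(),p[:,0].max(),"v",p[:,1].min(),p[:,1].max(),"base vmax",b[:,1].max())
E
```

```text
A L lid u 124.5686376144892 331.2859776113894 v 201.79445652038302 373.5055320187268 base vmax 501.0876972300206
A M lid u 145.44529116089691 319.3061936504944 v 231.95102210300476 377.7279735002528 base vmax 487.3359180781431
A S lid u 165.83890650152074 307.5282816351565 v 261.91089104776404 381.80905916067337 base vmax 473.75685517560265
B L lid u 343.67591209987347 527.8686565105489 v 34.5119332839932 175.43857798212997 base vmax 304.31339996589924
B M lid u 360.24686226376843 515.3623069063465 v 62.419120295727595 182.2933253486944 base vmax 292.9538495476986
B S lid u 376.49166622439765 503.0630296936695 v 90.16081315954942 188.94060217336667 base vmax 281.7239423595052
```

The two pots present are medium (near (0.57, 0.24)) and small (near (0.60, 0.35)); their sizes match the side view. I'll move over to them now.

Emit:
play_rows --pt "0.94 -0.89 -0.23 0.08 1" --pt "0.94 -0.89 -0.23 0.08 1" --pt "0.94 -0.89 -0.23 0.08 1" --pt "0.94 -0.89 -0.23 0.08 1" --pt "0.94 -0.89 -0.23 0.08 1" --pt "0.94 -0.89 -0.23 0.08 1" --pt "0.94 -0.89 -0.23 0.08 1" --pt "0.94 -0.89 -0.23 0.08 1" --pt "0.94 -0.89 -0.23 0.08 1" --pt "0.94 -0.89 -0.23 0.08 1"

```text
time_s: 1.1
position: [0.3688, -0.2999, 0.3002]
orientation: [1.0, 0.001, -0.0, 0.0]
wrist_force: [0.2, -0.0, 0.1]
width: 0.0849
finger_force: 0.0
```

```bash
cat >> h.py <<'E'
def go(x,y,z,yawdeg):
    s=manip.state(); M=R.from_quat(s["orientation"]).as_matrix(); yaw=np.degrees(np.arctan2(M[1,0],M[0,0]))
    d=M.T@(np.array([x,y,z])-s["position"])/.3
    print("t %.2f pos %s yaw %.2f F %s w %.4f | row %s turn %.4f"%(s["time_s"],s["position"].round(4),yaw,s["wrist_force"].round(1),s["width"],d.round(4),-(yawdeg-yaw)/180))
E
python3 -c "
from h import *
go(.42,-.03,.30,-7.5)"
```

```text
t 1.10 pos [ 0.3688 -0.2999  0.3002] yaw 0.16 F [ 0.2 -0.   0.1] w 0.0849 | row [ 1.732e-01 -8.992e-01  4.000e-04] turn 0.0426
```

Emit:
play_rows --pt "0.17 -0.9 0 0 1" --pt "0.17 -0.9 0 0 1" --pt "0.17 -0.9 0 0 1" --pt "0.17 -0.9 0 0 1" --pt "0.17 -0.9 0 0 1" --pt "0.17 -0.9 0 0 1" --pt "0.17 -0.9 0 0 1"

```text
time_s: 1.8
position: [0.4194, -0.0294, 0.2995]
orientation: [1.0, 0.002, -0.001, -0.0]
wrist_force: [-0.5, 0.8, -0.4]
width: 0.0853
finger_force: 0.0
```

Emit:
play_rows --pt "0.12 -0.95 0.2 0.042 1" --pt "0.12 -0.95 0.2 0.042 1" --pt "0.12 -0.95 0.2 0.042 1" --pt "0.12 -0.95 0.2 0.042 1" --pt "0.12 -0.95 0.2 0.042 1" --pt "0.12 -0.95 0.2 0.042 1" --pt "0.12 -0.95 0.2 0.042 1" --pt "0.12 -0.95 0.2 0.042 1" --pt "0.12 -0.95 0.2 0.042 1"

```text
time_s: 2.7
position: [0.456, 0.2526, 0.2402]
orientation: [0.998, -0.067, -0.0, 0.0]
wrist_force: [0.5, -0.8, -0.1]
width: 0.0852
finger_force: 0.0
```

```bash
python3 -c "
from h import *
go(.455,.255,.06,-7.5)
s=manip.state(); im=eyes.get_image('wrist'); cv2.imwrite('pics/w1.png',im[...,::-1])
np.save('w1.npy',s,allow_pickle=True)
print(to_px('wrist',[[.455,.255,.081],[.569,.240,.108],[.569,.240,.03]],s))
"
```

```text
t 2.70 pos [0.456  0.2526 0.2402] yaw -7.68 F [ 0.5 -0.8 -0.1] w 0.0852 | row [-0.0044 -0.0081  0.6005] turn -0.0010
[[319.28741193 227.37353164]
 [318.40465923  71.03535997]
 [319.12992939  87.57641615]]
```

View pics/w1.png

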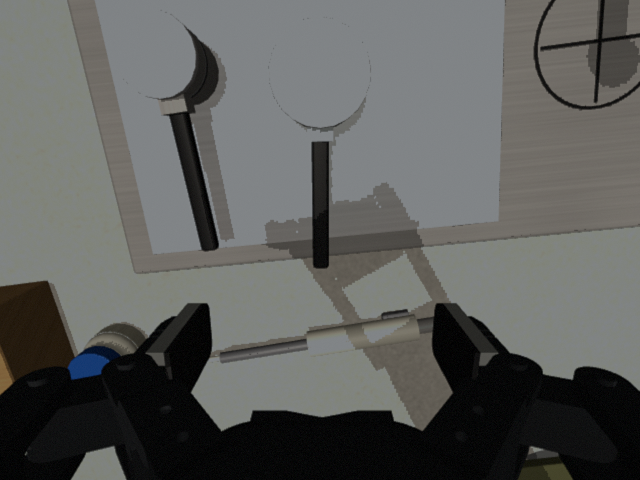

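```bash
python3 -c "
from h import *
s=np.load('w1.npy',allow_pickle=True).item()
print('mark',to_world('wrist',[[598,43]],.03,s))
print('M lid',to_world('wrist',[[320,72]],.108,s),'handle end, neck',to_world('wrist',[[320.5,267],[320,141]],.081,s))
print('S lid',to_world('wrist',[[159,56]],.096,s),'handle end, neck',to_world('wrist',[[209,249],[180,113]],.081,s))
"
```

```text
mark [[ 0.57246018 -0.00193146  0.03      ]]
M lid [[0.56825791 0.2390043  0.108     ]] handle end, neck [[0.42037472 0.25864121 0.081     ]
 [0.52357504 0.24514576 0.081     ]]
S lid [[0.59555533 0.34965473 0.096     ]] handle end, neck [[0.44881384 0.35005139 0.081     ]
 [0.55838401 0.34904657 0.081     ]]
```

Emit:
play_rows --pt "0 -0.005 0.3 0 1" --pt "0 -0.005 0.45 0 1" --pt "0 -0.005 0.58 0 1" --pt "0 -0.005 0.61 0 1" --pt "0 -0.005 0.61 0 0.7" --pt "0 -0.005 0.61 0 0.5" --squeeze 30

```text
time_s: 3.35
position: [0.4562, 0.2549, 0.0583]
orientation: [0.998, -0.067, 0.0, -0.0]
wrist_force: [1.2, 0.5, 0.9]
width: 0.0588
finger_force: 0.0
```

Emit:
play_rows --pt "0 0 0.005 0 0.3" --pt "0 0 0.005 0 0.1" --pt "0 0 0.005 0 0" --pt "0 0 0.005 0 0" --pt "0 0 0.005 0 0" --squeeze 50

```text
time_s: 3.85
position: [0.4563, 0.2561, 0.0572]
orientation: [0.998, -0.066, 0.001, -0.0]
wrist_force: [-0.4, -1.8, 5.4]
width: 0.0128
finger_force: 50.2
```

```bash
python3 -c "
from h import *
s=manip.state();print(s['finger_force'])
y=np.radians(-2);c=np.cos(y);n=np.sin(y)
# target: handle yaw -2, centre at mark; grip at current offset
print(.5730-.1125*c, -.0015-.1125*n)
go(.46,.10,.056,-2); go(.4606,.0024,.056,-2)
"
```

```text
50.23849368095398
0.4605685319603517 0.002426193379031359
t 3.85 pos [0.4563 0.2561 0.0572] yaw -7.53 F [-0.4 -1.8  5.4] w 0.0128 | row [0.0803 0.5142 0.0038] turn -0.0307
t 3.85 pos [0.4563 0.2561 0.0572] yaw -7.53 F [-0.4 -1.8  5.4] w 0.0128 | row [0.125  0.8365 0.0037] turn -0.0307
```

Emit:
play_rows --pt "0.01 0.03 0 0 0" --pt "0.02 0.08 0 -0.002 0" --pt "0.02 0.14 0 -0.005 0" --pt "0.03 0.2 0 -0.01 0" --pt "0.04 0.26 0 -0.012 0" --pt "0.05 0.32 0 -0.015 0" --pt "0.055 0.38 0 -0.017 0" --pt "0.06 0.43 0 -0.02 0" --pt "0.065 0.46 0 -0.02 0" --pt "0.07 0.48 0 -0.02 0"

```text
time_s: 4.85
position: [0.4585, 0.1112, 0.057]
orientation: [0.999, -0.034, 0.001, -0.001]
wrist_force: [-0.3, 6.4, 5.2]
width: 0.0128
finger_force: 50.4
```

```bash
python3 -c "
from h import *
s=manip.state();print(s['finger_force'])
go(.4595,.0025,.0572,-2); im=eyes.get_image('top'); cv2.imwrite('pics/t1.png',im[...,::-1]); crop(im,200,170,400,310,4,'t1c.png')
"
```

```text
50.40433645248413
t 4.85 pos [0.4585 0.1112 0.057 ] yaw -3.92 F [-0.3  6.4  5.2] w 0.0128 | row [ 0.028   0.3611 -0.0016] turn -0.0107
```

View pics/t1c.png

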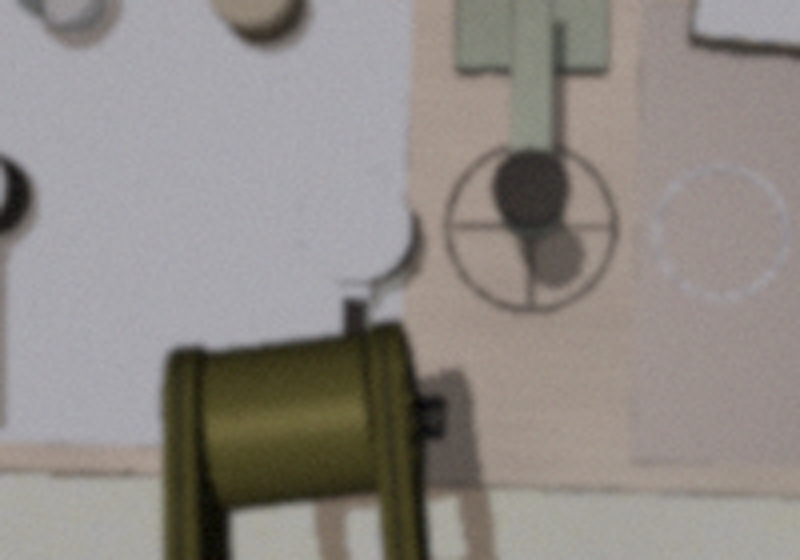

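The pot follows the grip. Its lid is white-on-white near crop (365,230), and the handle stays aligned.

Emit:
play_rows --pt "0.003 0.03 0 0 0" --pt "0.006 0.08 0 -0.002 0" --pt "0.01 0.13 0 -0.004 0" --pt "0.015 0.18 0 -0.006 0" --pt "0.02 0.23 0 -0.008 0" --pt "0.025 0.28 0 -0.01 0" --pt "0.028 0.32 0 -0.01 0" --pt "0.028 0.345 0 -0.01 0" --pt "0.028 0.361 0 -0.01 0" --pt "0.028 0.361 0 -0.01 0"

```text
time_s: 5.9
position: [0.4593, 0.0019, 0.0566]
orientation: [1.0, -0.019, 0.001, -0.0]
wrist_force: [1.0, 4.2, 5.5]
width: 0.013
finger_force: 50.3
```

```bash
python3 -c "
from h import *
s=manip.state();print(s['finger_force'])
go(.4595,.0025,.0572,-2); im=eyes.get_image('wrist'); cv2.imwrite('pics/w2.png',im[...,::-1]);np.save('w2.npy',s,allow_pickle=True)
"
```

```text
50.32406151294708
t 5.90 pos [0.4593 0.0019 0.0566] yaw -2.15 F [1.  4.2 5.5] w 0.0130 | row [ 0.0006 -0.0021 -0.0021] turn -0.0008
```

View pics/w2.png

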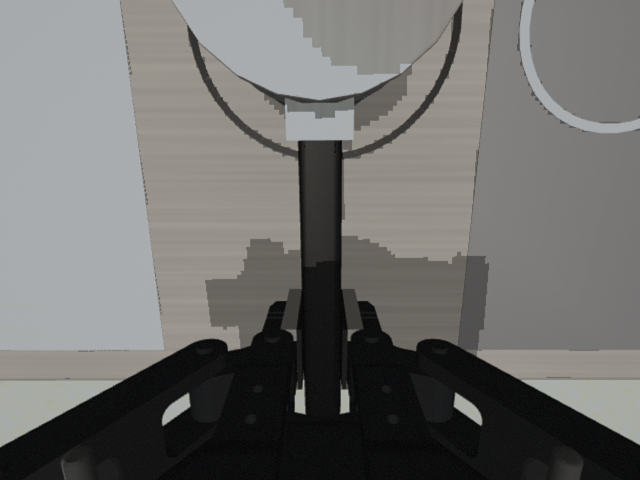

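```bash
python3 -c "
from h import *
s=np.load('w2.npy',allow_pickle=True).item()
print('mark',to_world('wrist',[[322,156]],.03,s)+[.054,0,0], to_world('wrist',[[190,30],[460,30]],.03,s))
print('pot',to_world('wrist',[[320,101]],.108,s)+[.034,0,0])
go(.4593,.002,.12,-2)
"
```

```text
mark [[ 5.74205217e-01 -4.37019816e-06  3.00000000e-02]] [[ 0.57230316  0.05216519  0.03      ]
 [ 0.56822088 -0.05820535  0.03      ]]
pot [[ 5.68934170e-01 -1.14932903e-04  1.08000000e-01]]
t 5.95 pos [0.4593 0.002  0.0566] yaw -2.14 F [1.4 3.7 5.1] w 0.0127 | row [ 0.0003 -0.0003 -0.2113] turn -0.0008
```

Emit:
play_rows --pt "0 0 0 0 0.2" --pt "0 0 0 0 0.4" --pt "0 0 0 0 0.4" --pt "0 0 -0.1 0 0.4" --pt "0 0 -0.25 0 0.4" --pt "0 0 -0.4 0 0.4" --pt "0 0 -0.55 0 0.2" --pt "0 0 -0.7 0 0" --pt "0 0 -0.85 0 0" --pt "0 0 -0.95 0 0"

```text
time_s: 6.95
position: [0.4586, 0.0016, 0.3443]
orientation: [1.0, -0.019, 0.002, 0.0]
wrist_force: [-0.4, -0.1, -0.8]
width: -0.0
finger_force: 0.0
```

```bash
python3 -c "
from h import *
go(.573,-.0015,.31,-2)
s=manip.state(); im=eyes.get_image('wrist'); cv2.imwrite('pics/w3.png',im[...,::-1]);np.save('w3.npy',s,allow_pickle=True)
im=eyes.get_image('side');crop(im,200,160,360,340,3.3,'s3.png')
"
```

```text
t 6.95 pos [0.4586 0.0016 0.3443] yaw -2.15 F [-0.4 -0.1 -0.8] w -0.0000 | row [ 0.381  -0.0042  0.1155] turn -0.0008
```

View pics/w3.png

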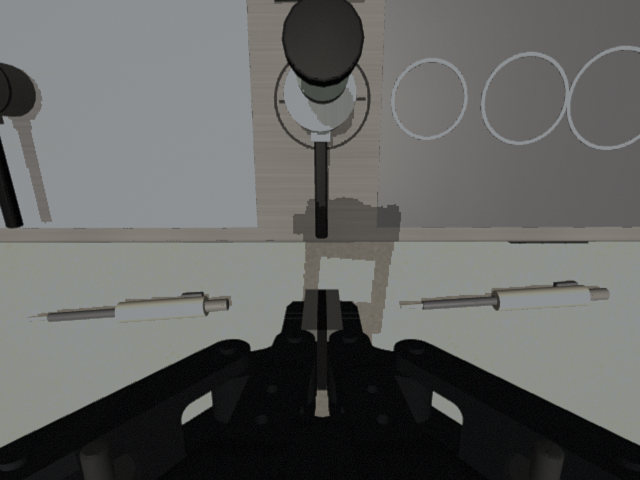

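```bash
python3 -c "
from h import *
s=np.load('w3.npy',allow_pickle=True).item()
W=lambda p,z:print(to_world('wrist',p,z,s).round(4)[:,:2].tolist())
print('mark');W([[276,101],[370,101],[323,150]],.03)
print('small ring');W([[391,99],[467,99],[429,59],[429,139]],.03)
print('med ring');W([[481,99],[568,97],[525,52],[525,145]],.03)
print('handle end,start');W([[321,237],[320,141]],.081)
print('lid bottom,l,r');W([[320,132],[285,100],[356,100]],.108)
print('knob');W([[323,36],[323,83]],.29)
c=cal('wrist');print(c[1])
"
```

```text
mark
[[0.5749, 0.0505], [0.571, -0.058], [0.5181, -0.0018]]
small ring
[[0.5722, -0.0823], [0.569, -0.1699], [0.6128, -0.1244], [0.5262, -0.1278]]
med ring
[[0.5684, -0.186], [0.5669, -0.286], [0.616, -0.2315], [0.5151, -0.2422]]
handle end,start
[[0.4239, 0.004], [0.5281, 0.0012]]
lid bottom,l,r
[[0.5364, 0.0007], [0.5669, 0.0331], [0.5644, -0.0348]]
knob
[[0.5745, -0.0029], [0.5537, -0.0021]]
371.1084646245912
```

View pics/s3.png

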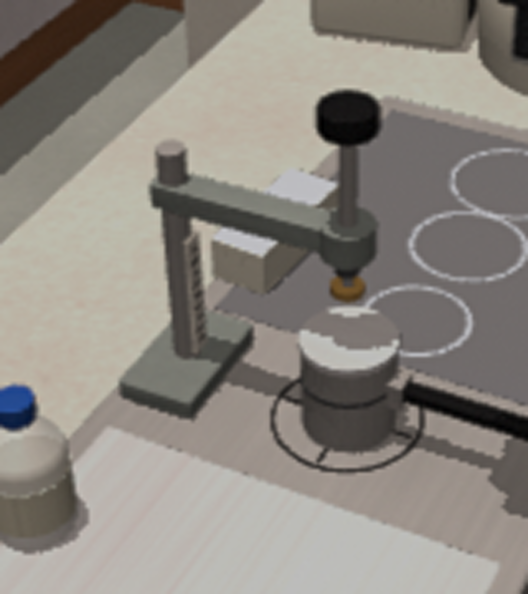

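Side view: the pot stands under the raised foot. I'll move above the knob with the fingers shut.

Emit:
play_rows --pt "0.13 0 0 0 0" --pt "0.26 0 0 0 0" --pt "0.382 0 0 0 0" --pt "0.382 0 0.06 0 0" --pt "0.382 0 0.115 0 0" --pt "0.382 0 0.115 0 0" --pt "0.382 0 0.115 0 0"

```text
time_s: 7.75
position: [0.5714, -0.0024, 0.3052]
orientation: [1.0, -0.019, -0.001, -0.0]
wrist_force: [0.1, -0.6, 0.0]
width: -0.0002
finger_force: 0.0
```

Emit:
play_rows --pt "0 0 0.04 0 0" --pt "0 0 0.07 0 0" --pt "0 0 0.1 0 0" --pt "0 0 0.13 0 0" --pt "0 0 0.155 0 0" --pt "0 0 0.175 0 0" --pt "0 0 0.185 0 0" --pt "0 0 0.19 0 0" --pt "0 0 0.195 0 0" --pt "0 0 0.2 0 0"

```text
time_s: 8.75
position: [0.5729, -0.0026, 0.2475]
orientation: [1.0, -0.019, 0.0, 0.0]
wrist_force: [-2.2, 1.2, 7.6]
width: -0.0001
finger_force: 3.8
```

```bash
python3 -c "
from h import *
go(.573,-.0025,.246,-2)
im=eyes.get_image('side');crop(im,200,160,360,340,3.3,'s4.png')
"
```

```text
t 8.75 pos [ 0.5729 -0.0026  0.2475] yaw -2.13 F [-2.2  1.2  7.6] w -0.0001 | row [ 0.0002 -0.0002  0.0049] turn -0.0007
```

View pics/s4.png

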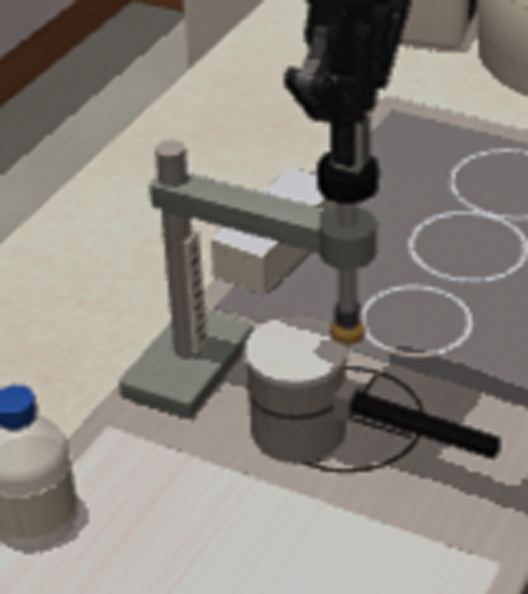

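The disturbance has struck: the pot is off the mark, and the foot is at the lid's edge. I'll raise the rod, back off and re-measure.

Emit:
play_rows --pt "0 0 -0.06 0 0" --pt "0 0 -0.14 0 0" --pt "0 0 -0.22 0 0" --pt "0 0 -0.32 0 0" --pt "-0.13 0 -0.32 0 0" --pt "-0.28 0 -0.32 0 0" --pt "-0.43 0 -0.32 0 0.4" --pt "-0.43 0 -0.32 0 0.6" --pt "-0.43 0 -0.32 0 0.6"

```text
time_s: 9.7
position: [0.4433, 0.0024, 0.3419]
orientation: [1.0, -0.019, 0.0, 0.0]
wrist_force: [0.7, 1.2, -0.2]
width: 0.0434
finger_force: 0.0
```

```bash
python3 -c "
from h import *
go(.45,0,.3,-2)
s=manip.state(); im=eyes.get_image('wrist'); cv2.imwrite('pics/w5.png',im[...,::-1]);np.save('w5.npy',s,allow_pickle=True)
"
```

```text
t 9.70 pos [0.4433 0.0024 0.3419] yaw -2.13 F [ 0.7  1.2 -0.2] w 0.0434 | row [0.0225 0.007  0.1397] turn -0.0007
```

View pics/w5.png

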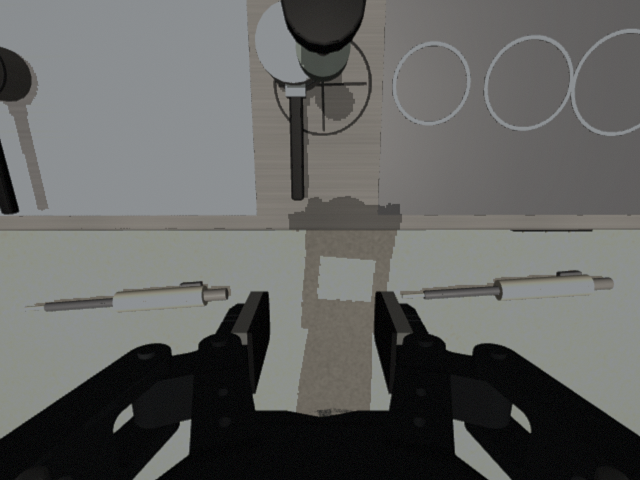

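Handle end at (297,200), its inner end at (296,97): the pot has moved about 4 cm.

```bash
python3 -c "
from h import *
s=np.load('w5.npy',allow_pickle=True).item()
P=to_world('wrist',[[297.3,200],[296,97]],.081,s);d=P[1]-P[0];L=np.linalg.norm(d);u=d/L
print(P,L,np.degrees(np.arctan2(u[1],u[0])),'centre',P[0]+.15*u,'grip',P[0]+.035*u)
print(to_world('wrist',[[254,42]],.108,s))
g=P[0]+.035*u; go(g[0],g[1],.058,np.degrees(np.arctan2(u[1],u[0])))
"
```

```text
[[0.45103729 0.02924378 0.081     ]
 [0.55605028 0.02493899 0.081     ]] 0.10510118194295336 -2.347410430776614 centre [0.60091142 0.02309999 0.081     ] grip [0.48600792 0.02781023 0.081     ]
[[0.60132737 0.0591595  0.108     ]]
t 9.75 pos [0.444  0.0023 0.342 ] yaw -2.14 F [-0.6  0.1  0.2] w 0.0504 | row [ 0.1365 -0.0903  0.9467] turn 0.0012
```

Emit:
play_rows --pt "0.083 -0.091 0 0 0.6" --pt "0.083 -0.091 0.16 0 0.6" --pt "0.083 -0.091 0.32 0 0.6" --pt "0.083 -0.091 0.48 0 0.6" --pt "0.083 -0.091 0.64 0 0.6" --pt "0.083 -0.091 0.78 0 0.6" --pt "0.083 -0.091 0.88 0 0.6" --pt "0.083 -0.091 0.945 0 0.6" --pt "0.083 -0.091 0.945 0 0.5" --pt "0.083 -0.091 0.945 0 0.4"

```text
time_s: 10.75
position: [0.4704, 0.0286, 0.0585]
orientation: [1.0, -0.019, -0.001, -0.0]
wrist_force: [0.1, 0.8, 0.2]
width: 0.0342
finger_force: 0.0
```

Emit:
play_rows --pt "0 0 0 0 0.2" --pt "0 0 0 0 0" --pt "0 0 0 0 0" --pt "0 0 0 0 0" --squeeze 50

```text
time_s: 11.15
position: [0.4713, 0.0285, 0.0602]
orientation: [1.0, -0.019, 0.002, 0.0]
wrist_force: [1.8, -0.5, 1.0]
width: 0.0129
finger_force: 51.5
```

```bash
python3 -c "
from h import *
s=manip.state();p=s['position'][:2];print(np.linalg.norm([.601-p[0],.0235-p[1]]))
go(p[0]-.0285,-.0015+.0045,.0575,-2)
"
```

```text
0.12979388398142633
t 11.15 pos [0.4713 0.0285 0.0602] yaw -2.14 F [ 1.8 -0.5  1. ] w 0.0129 | row [-0.0918  0.0884  0.0087] turn -0.0008
```

Emit:
play_rows --pt "-0.015 0.015 0.003 0 0" --pt "-0.035 0.035 0.003 0 0" --pt "-0.055 0.055 0.003 0 0" --pt "-0.075 0.075 0.003 0 0" --pt "-0.088 0.085 0.003 0 0" --pt "-0.093 0.09 0.003 0 0" --pt "-0.093 0.09 0.003 0 0"

```text
time_s: 11.85
position: [0.441, 0.0024, 0.0584]
orientation: [1.0, -0.019, 0.0, -0.0]
wrist_force: [2.7, 2.3, 5.6]
width: 0.0125
finger_force: 52.2
```

Emit:
play_rows --pt "0 0 0 0 0.2" --pt "0 0 0 0 0.4" --pt "0 0 0 0 0.4" --pt "0 0 -0.1 0 0.4" --pt "0 0 -0.25 0 0.4" --pt "0 0 -0.4 0 0.4" --pt "0 0 -0.55 0 0.2" --pt "0 0 -0.7 0 0" --pt "0 0 -0.85 0 0" --pt "0 0 -0.95 0 0"

```text
time_s: 12.85
position: [0.441, 0.0025, 0.3459]
orientation: [1.0, -0.019, 0.001, 0.0]
wrist_force: [0.5, -0.7, -0.1]
width: -0.0003
finger_force: 0.0
```

```bash
python3 -c "
from h import *
go(.573,-.0025,.31,-2)
s=manip.state(); im=eyes.get_image('wrist'); crop(im,240,0,400,260,2.3,'w6.png');np.save('w6.npy',s,allow_pickle=True)
"
```

```text
t 12.85 pos [0.441  0.0025 0.3459] yaw -2.15 F [ 0.5 -0.7 -0.1] w -0.0003 | row [4.402e-01 2.000e-04 1.206e-01] turn -0.0008
```

View pics/w6.png

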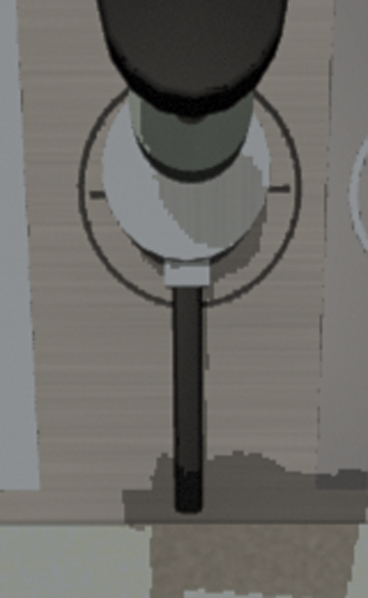

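Wrist crop: the lid is centred in the mark ring (ring crop 80–300, handle at 188). Pressing again.

Emit:
play_rows --pt "0.15 0 0 0 0" --pt "0.3 0 0 0 0" --pt "0.44 0 0 0 0" --pt "0.44 0 0.06 0 0" --pt "0.44 0 0.12 0 0" --pt "0.44 0 0.12 0 0" --pt "0.44 0 0.12 0 0"

```text
time_s: 13.6
position: [0.5714, -0.0021, 0.306]
orientation: [1.0, -0.019, -0.001, -0.0]
wrist_force: [0.4, -1.3, 1.0]
width: 0.0001
finger_force: 0.0
```

Emit:
play_rows --pt "0 0 0.04 0 0" --pt "0 0 0.07 0 0" --pt "0 0 0.1 0 0" --pt "0 0 0.13 0 0" --pt "0 0 0.155 0 0" --pt "0 0 0.175 0 0" --pt "0 0 0.185 0 0" --pt "0 0 0.195 0 0" --pt "0 0 0.205 0 0" --pt "0 0 0.205 0 0"

```text
time_s: 14.6
position: [0.5728, -0.0022, 0.2462]
orientation: [1.0, -0.019, -0.0, 0.0]
wrist_force: [-3.0, 0.3, 7.1]
width: -0.0003
finger_force: 3.9
```

```bash
python3 -c "
from h import *
go(.573,-.0025,.246,-2)
im=eyes.get_image('side');crop(im,200,160,360,340,3.3,'s7.png')
im=eyes.get_image('side');crop(im,200,160,360,340,3.3,'s7.png')
"
```

```text
t 14.60 pos [ 0.5728 -0.0022  0.2462] yaw -2.13 F [-3.   0.3  7.1] w -0.0003 | row [0.0005 0.0009 0.0008] turn -0.0007
```

The upward force of 7.1 N is the rod's ~4.2 N plus about 3 N on the foot. I'll hold for just over a second, then release.

Emit:
play_rows --pt "0 0 0 0 0" --pt "0 0 0 0 0" --pt "0 0 0 0 0" --pt "0 0 0 0 0" --pt "0 0 0 0 0" --pt "0 0 0 0 0" --pt "0 0 0 0 0" --pt "0 0 0 0 0" --pt "0 0 0 0 0" --pt "0 0 0 0 0"

```text
time_s: 15.7
position: [0.5729, -0.0022, 0.2467]
orientation: [1.0, -0.019, 0.0, 0.0]
wrist_force: [-3.5, 0.6, 7.7]
width: -0.0
finger_force: 3.8
```

Emit:
play_rows --pt "0 0 -0.06 0 0" --pt "0 0 -0.14 0 0" --pt "0 0 -0.22 0 0" --pt "0 0 -0.32 0 0" --pt "-0.13 0 -0.32 0 0" --pt "-0.28 0 -0.32 0 0" --pt "-0.4 0 -0.32 0 0.4" --pt "-0.44 0 -0.32 0 0.6" --pt "-0.44 0 -0.32 0 0.6"

```text
time_s: 16.6
position: [0.4402, 0.0028, 0.3413]
orientation: [1.0, -0.019, 0.001, 0.0]
wrist_force: [-0.2, -0.1, 0.4]
width: 0.0431
finger_force: 0.0
```

```bash
cat >> h.py <<'E'
def handle(st,im,box,z=.081):
    """largest elongated near-black blob in box (x0,y0,x1,y1) -> end, centre, yaw"""
    x0,y0,x1,y1=box; m=((im[y0:y1,x0:x1].max(2)<48)*255).astype(np.uint8)
    m=cv2.morphologyEx(m,cv2.MORPH_OPEN,np.ones((3,3),np.uint8))
    n,l,s,c=cv2.connectedComponentsWithStats(m); out=[]
    for i in range(1,n):
        if s[i,4]<400: continue
        (cx,cy),(w,h),a=cv2.minAreaRect(np.argwhere(l==i)[:,::-1].astype(np.float32))
        if max(w,h)<3*min(w,h): continue
        b=cv2.boxPoints(((cx+x0,cy+y0),(w,h),a)); b=b[np.argsort(b[:,1])]
        P=to_world("wrist",[b[2:].mean(0),b[:2].mean(0)],z,st); d=P[1]-P[0]; L=np.linalg.norm(d); u=d/L
        out.append(dict(px=b.round(0).tolist(),len=L,yaw=np.degrees(np.arctan2(u[1],u[0])),centre=P[0]+.15*u,grip=P[0]+.035*u))
    return out
E
python3 -c "
from h import *
go(.4585,.0025,.058,-2.1)
s=manip.state(); im=eyes.get_image('wrist');cv2.imwrite('pics/w8.png',im[...,::-1])
for o in handle(s,im,(0,0,640,260)): print(o)
"
```

```text
t 16.60 pos [0.4402 0.0028 0.3413] yaw -2.14 F [-0.2 -0.1  0.4] w 0.0431 | row [ 0.0598 -0.0014  0.9444] turn -0.0002
{'px': [[316.0, 124.0], [329.0, 124.0], [315.0, 222.0], [328.0, 222.0]], 'len': np.float64(0.10341756319969965), 'yaw': np.float64(-2.7296044091727296), 'centre': array([ 0.57254757, -0.00300475,  0.081     ]), 'grip': array([0.45767805, 0.00247184, 0.081     ])}
{'px': [[0.0, 146.0], [17.0, 146.0], [0.0, 210.0], [17.0, 210.0]], 'len': np.float64(0.06959596615061882), 'yaw': np.float64(-14.650253762265523), 'centre': array([0.5937637 , 0.30936724, 0.081     ]), 'grip': array([0.48250261, 0.33845281, 0.081     ])}
```

The blob finder agrees with my reading: the centre is at (0.5725, -0.003). Regripping.

Emit:
play_rows --pt "0.06 0 0 0 0.6" --pt "0.06 0 0.16 0 0.6" --pt "0.06 0 0.32 0 0.6" --pt "0.06 0 0.48 0 0.6" --pt "0.06 0 0.64 0 0.6" --pt "0.06 0 0.78 0 0.6" --pt "0.06 0 0.88 0 0.6" --pt "0.06 0 0.945 0 0.6" --pt "0.06 0 0.945 0 0.5" --pt "0.06 0 0.945 0 0.4"

```text
time_s: 17.65
position: [0.4595, 0.002, 0.0576]
orientation: [1.0, -0.019, -0.001, -0.0]
wrist_force: [0.6, -0.9, 1.3]
width: 0.0343
finger_force: 0.0
```

Emit:
play_rows --pt "0 0 0 0 0.2" --pt "0 0 0 0 0" --pt "0 0 0 0 0" --pt "0 0 0 0 0" --squeeze 50

```text
time_s: 18.05
position: [0.4604, 0.002, 0.0593]
orientation: [1.0, -0.019, 0.002, 0.0]
wrist_force: [3.1, 0.1, 0.9]
width: 0.013
finger_force: 31.9
```

```bash
python3 -c "
from h import *
s=manip.state();p=s['position'];print(s['finger_force'])
go(p[0]+.567-.5725,p[1]-.2350+.0025,p[2],-2.15)
"
```

```text
31.853349208831787
t 18.05 pos [0.4604 0.002  0.0593] yaw -2.13 F [3.1 0.1 0.9] w 0.0130 | row [1.050e-02 7.751e-01 1.000e-04] turn 0.0001
```

Emit:
play_rows --pt "0.001 0.03 0.002 0 0" --pt "0.002 0.07 0.002 0 0" --pt "0.002 0.12 0.002 0 0" --pt "0.003 0.17 0.002 0 0" --pt "0.004 0.22 0.002 0 0" --pt "0.005 0.27 0.002 0 0" --pt "0.006 0.32 0.002 0 0" --pt "0.006 0.36 0.002 0 0" --pt "0.006 0.39 0.002 0 0" --pt "0.006 0.4 0.002 0 0"

```text
time_s: 19.05
position: [0.4569, -0.118, 0.0584]
orientation: [1.0, -0.019, 0.001, -0.001]
wrist_force: [0.6, 6.8, 5.0]
width: 0.0126
finger_force: 54.1
```

Emit:
play_rows --pt "0.001 0.03 0 0 0" --pt "0.001 0.07 0 0 0" --pt "0.002 0.12 0 0 0" --pt "0.002 0.17 0 0 0" --pt "0.003 0.22 0 0 0" --pt "0.004 0.27 0 0 0" --pt "0.004 0.32 0 0 0" --pt "0.004 0.35 0 0 0" --pt "0.005 0.375 0 0 0" --pt "0.005 0.375 0 0 0"

```text
time_s: 20.05
position: [0.4541, -0.2308, 0.0584]
orientation: [1.0, -0.019, 0.001, -0.0]
wrist_force: [0.2, 3.8, 6.1]
width: 0.0126
finger_force: 53.9
```

```bash
python3 -c "
from h import *
s=manip.state();p=s['position'];print(s['finger_force'])
go(.455,-.2305,p[2],-2.15)
im=eyes.get_image('wrist');cv2.imwrite('pics/w9.png',im[...,::-1]); np.save('w9.npy',s,allow_pickle=True)
for o in handle(s,im,(0,0,640,260)): print(o)
m=((im.min(2)>150)).astype(np.uint8); print(im[::40,::80].max(2))
"
```

```text
53.92984986305237
t 20.05 pos [ 0.4541 -0.2308  0.0584] yaw -2.15 F [0.2 3.8 6.1] w 0.0126 | row [ 0.003  -0.0012  0.    ] turn -0.0000
[[131 137  94 184 184 184 139 132]
 [132 137 184 184 184 184 142 132]
 [130 138 142 185 185  93 142 131]
 [129 137 143 150 184 185 139 133]
 [130 135 143 151  60 150 140 184]
 [129 135 141 150  59 150 139 131]
 [127 133 139 144  28 148 137 131]
 [126 129 135  89  23  94 134 130]
 [125 129 131  87  22  90  88 128]
 [161 159 106  19  22  19  10 162]
 [180 181  23  18  21  14  22 182]
 [180  14  21  15  15  13  19  18]]
```

Emit:
play_rows --pt "0 0 0 0 0.2" --pt "0 0 0 0 0.4" --pt "0 0 0 0 0.4" --pt "0 0 -0.1 0 0.4" --pt "0 0 -0.25 0 0.4" --pt "0 0 -0.4 0 0.4" --pt "0 0 -0.55 0 0.6" --pt "0 0 -0.7 0 0.6" --pt "0 0 -0.85 0 0.6" --pt "0 0 -0.95 0 0.6"

```text
time_s: 21.1
position: [0.4538, -0.2308, 0.3461]
orientation: [1.0, -0.019, 0.002, 0.001]
wrist_force: [0.7, -0.6, 0.6]
width: 0.0512
finger_force: 0.0
```

```bash
python3 -c "
from h import *
s=manip.state()
go(.43,.04,.343,-2.15)
im=eyes.get_image('wrist');cv2.imwrite('pics/w10.png',im[...,::-1])
for o in handle(s,im,(0,0,640,260)): print(o)
crop(im,180,0,480,220,2.6,'w10c.png')
"
```

```text
t 21.10 pos [ 0.4538 -0.2308  0.3461] yaw -2.14 F [ 0.7 -0.6  0.6] w 0.0512 | row [-0.1132 -0.8991  0.0079] turn 0.0000
{'px': [[149.0, -2.0], [59.0, 1.0], [149.0, 3.0], [59.0, 6.0]], 'len': np.float64(0.004010169831881789), 'yaw': np.float64(-8.993758513794369), 'centre': array([ 0.80641668, -0.05094   ,  0.081     ]), 'grip': array([ 0.69283056, -0.03296241,  0.081     ])}
{'px': [[315.0, 144.0], [327.0, 144.0], [327.0, 238.0], [315.0, 238.0]], 'len': np.float64(0.10282046203038692), 'yaw': np.float64(-2.111007645314898), 'centre': array([ 0.56736341, -0.23430077,  0.081     ]), 'grip': array([ 0.45244146, -0.23006466,  0.081     ])}
```

View pics/w10c.png

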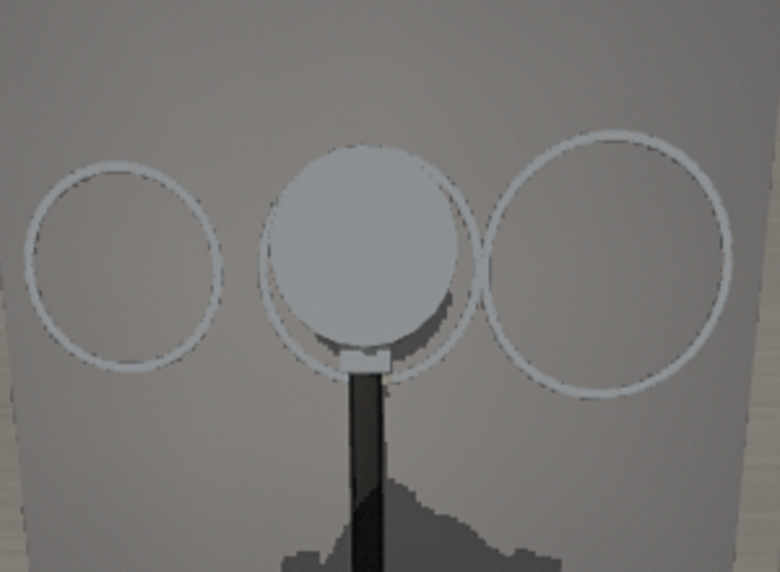

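Wrist crop: the medium lid (270–457) sits inside its ring (260–481, bottom 383), and the small ring spans (25–222, 160–372). Checking numerically.

```bash
python3 -c "
from h import *
s=manip.state()
c=lambda u,v:[180+u/2.6-.3,v/2.6-.3]
W=lambda p,z:to_world('wrist',[c(*q) for q in p],z,s)[:,:2].round(4).tolist()
print('mring l r bottom',W([(260,270),(481,265),(380,383)],.03))
print('sring l r t b',W([(25,262),(222,270),(117,160),(133,372)],.03))
print('lid l r bottom',W([(270,248),(457,248),(365,348)],.108))
go(.43,.04,.343,-2.15)
"
```

```text
mring l r bottom [[0.5713, -0.1879], [0.5698, -0.2879], [0.5199, -0.2405]]
sring l r t b [[0.5784, -0.0823], [0.5719, -0.1708], [0.6189, -0.1281], [0.529, -0.1262]]
lid l r bottom [[0.5703, -0.1997], [0.5678, -0.2697], [0.5331, -0.2339]]
t 21.15 pos [ 0.4551 -0.2317  0.3513] yaw -2.14 F [ 0.3 -0.2  3.2] w 0.0512 | row [-0.1178 -0.9019  0.0208] turn 0.0001
```

The medium pot is centred to within about 4 mm of its ring. On to the small pot.

Emit:
play_rows --pt "-0.11 -0.15 0 0 0.6" --pt "-0.11 -0.3 0 0 0.6" --pt "-0.115 -0.45 0 0 0.6" --pt "-0.115 -0.6 0 0 0.6" --pt "-0.115 -0.75 0 0 0.6" --pt "-0.115 -0.9 0 0 0.6" --pt "-0.115 -0.9 0 0 0.6"

```text
time_s: 21.85
position: [0.4285, 0.0447, 0.3417]
orientation: [1.0, -0.015, -0.0, -0.001]
wrist_force: [0.1, -1.3, 0.3]
width: 0.0507
finger_force: 0.0
```

Emit:
play_rows --pt "0.02 -0.16 0 0 0.6" --pt "0.04 -0.32 0 0 0.6" --pt "0.06 -0.48 0 0 0.6" --pt "0.08 -0.64 0 0 0.6" --pt "0.09 -0.8 0.05 0 0.6" --pt "0.097 -0.97 0.1 0 0.6" --pt "0.097 -0.97 0.16 0 0.6" --pt "0.097 -0.97 0.16 0 0.6"

```text
time_s: 22.65
position: [0.4679, 0.3299, 0.2896]
orientation: [1.0, -0.018, -0.003, 0.002]
wrist_force: [0.3, 0.1, 0.0]
width: 0.0513
finger_force: 0.0
```

```bash
python3 -c "
from h import *
s=manip.state()
im=eyes.get_image('wrist');cv2.imwrite('pics/w11.png',im[...,::-1])
for o in handle(s,im,(150,0,500,260)): print(o); g=o['grip']; go(g[0],g[1],.058,o['yaw'])
"
```

```text
{'px': [[301.0, 114.0], [286.0, 115.0], [308.0, 234.0], [293.0, 235.0]], 'len': np.float64(0.11069419820471109), 'yaw': np.float64(0.38701500634650177), 'centre': array([0.59805661, 0.35170956, 0.081     ]), 'grip': array([0.48305923, 0.35093278, 0.081     ])}
t 22.70 pos [0.4686 0.3294 0.2918] yaw -2.13 F [ 0.1  0.1 -0.1] w 0.0513 | row [ 0.0485 -0.076   0.7789] turn -0.0140
```

Emit:
play_rows --pt "0.05 -0.074 0 -0.014 0.6" --pt "0.05 -0.074 0.15 -0.014 0.6" --pt "0.05 -0.074 0.3 -0.014 0.6" --pt "0.05 -0.074 0.45 -0.014 0.6" --pt "0.05 -0.074 0.6 -0.014 0.6" --pt "0.05 -0.074 0.7 -0.014 0.6" --pt "0.05 -0.074 0.775 -0.014 0.6" --pt "0.05 -0.074 0.775 -0.014 0.5" --pt "0.05 -0.074 0.775 -0.014 0.4"

```text
time_s: 23.6
position: [0.4861, 0.3512, 0.0633]
orientation: [1.0, 0.003, 0.001, -0.0]
wrist_force: [0.2, -0.3, 1.6]
width: 0.0341
finger_force: 0.0
```

Emit:
play_rows --pt "0 0 0 0 0.2" --pt "0 0 0 0 0" --pt "0 0 0 0 0" --pt "0 0 0 0 0" --squeeze 50

```text
time_s: 24.0
position: [0.4861, 0.3524, 0.0636]
orientation: [1.0, 0.003, 0.002, -0.001]
wrist_force: [0.7, -1.5, 4.5]
width: 0.0124
finger_force: 52.1
```

```bash
python3 -c "
from h import *
s=manip.state();p=s['position'];L=.598-p[0];print(s['finger_force'],L)
go(.573-L,-.0025+L*.037,p[2],-2.1)
"
```

```text
52.051218152046204 0.1118605906182501
t 24.00 pos [0.4861 0.3524 0.0636] yaw 0.39 F [ 0.7 -1.5  4.5] w 0.0124 | row [-0.0913  1.1687 -0.0017] turn 0.0138
```

Emit:
play_rows --pt "0 0.03 0 0 0" --pt "-0.01 0.08 0 0.001 0" --pt "-0.015 0.14 0 0.002 0" --pt "-0.02 0.2 0 0.003 0" --pt "-0.025 0.26 0 0.004 0" --pt "-0.03 0.32 0 0.005 0" --pt "-0.035 0.38 0 0.006 0" --pt "-0.04 0.44 0 0.007 0" --pt "-0.045 0.48 0 0.007 0" --pt "-0.045 0.5 0 0.007 0"

```text
time_s: 25.0
position: [0.4726, 0.2012, 0.0625]
orientation: [1.0, -0.008, 0.001, -0.001]
wrist_force: [0.7, 4.9, 5.4]
width: 0.0125
finger_force: 52.5
```

```bash
python3 -c "
from h import *
s=manip.state();p=s['position'];L=.1119;print(s['finger_force'],L)
go(.573-L,-.0025+L*.037,p[2],-2.1)
im=eyes.get_image('top');cv2.imwrite('pics/t12.png',im[...,::-1])
"
```

```text
52.52505362033844 0.1119
t 25.00 pos [0.4726 0.2012 0.0625] yaw -0.92 F [0.7 4.9 5.4] w 0.0125 | row [-0.0276  0.6656 -0.0013] turn 0.0065
```

Emit:
play_rows --pt "0 0.03 0 0 0" --pt "-0.004 0.08 0 0.001 0" --pt "-0.008 0.15 0 0.002 0" --pt "-0.012 0.22 0 0.003 0" --pt "-0.016 0.3 0 0.004 0" --pt "-0.02 0.38 0 0.005 0" --pt "-0.023 0.46 0 0.006 0" --pt "-0.025 0.54 0 0.0065 0" --pt "-0.027 0.6 0 0.0065 0" --pt "-0.028 0.63 0 0.0065 0"

```text
time_s: 26.05
position: [0.4607, 0.0121, 0.0621]
orientation: [1.0, -0.019, 0.0, -0.001]
wrist_force: [0.3, 5.1, 5.3]
width: 0.0124
finger_force: 52.6
```

```bash
python3 -c "
from h import *
s=manip.state();p=s['position'];L=.1119;print(s['finger_force'],L)
go(.573-L,-.0025+L*.037,p[2],-2.1)
"
```

```text
52.57374286651611 0.1119
t 26.05 pos [0.4607 0.0121 0.0621] yaw -2.13 F [0.3 5.1 5.3] w 0.0124 | row [ 0.0027  0.0348 -0.0001] turn -0.0002
```

Emit:
play_rows --pt "0.001 0.02 0 0 0" --pt "0.002 0.035 0 0 0" --pt "0.002 0.035 0 0 0" --pt "0.002 0.035 0 0 0"

```text
time_s: 26.45
position: [0.4609, 0.0023, 0.0621]
orientation: [1.0, -0.018, 0.0, -0.001]
wrist_force: [0.0, 3.7, 6.0]
width: 0.0124
finger_force: 52.5
```

Emit:
play_rows --pt "0 0 0 0 0.2" --pt "0 0 0 0 0.4" --pt "0 0 0 0 0.4" --pt "0 0 -0.1 0 0.4" --pt "0 0 -0.25 0 0.4" --pt "0 0 -0.4 0 0.4" --pt "0 0 -0.55 0 0.2" --pt "0 0 -0.7 0 0" --pt "0 0 -0.85 0 0" --pt "0 0 -0.95 0 0"

```text
time_s: 27.45
position: [0.4614, 0.0023, 0.3501]
orientation: [1.0, -0.018, 0.001, 0.0]
wrist_force: [1.1, 0.2, 0.9]
width: -0.0002
finger_force: 0.0
```

```bash
python3 -c "
from h import *
s=manip.state()
im=eyes.get_image('wrist');cv2.imwrite('pics/w13.png',im[...,::-1])
for o in handle(s,im,(150,80,500,260)): print(o)
go(.573,-.0025,.31,-2.1)
"
```

```text
{'px': [[315.0, 139.0], [327.0, 139.0], [327.0, 238.0], [315.0, 238.0]], 'len': np.float64(0.10898079077098603), 'yaw': np.float64(-2.0286763482129824), 'centre': array([ 5.73867042e-01, -5.44789674e-04,  8.10000000e-02]), 'grip': array([0.45893912, 0.00352617, 0.081     ])}
t 27.50 pos [0.4629 0.0021 0.3551] yaw -2.06 F [1.  1.3 2.4] w -0.0002 | row [0.3656 0.002  0.1542] turn 0.0002
```

Emit:
play_rows --pt "0.13 0 0 0 0" --pt "0.26 0 0 0 0" --pt "0.37 0 0 0 0" --pt "0.37 0 0.06 0 0" --pt "0.37 0 0.12 0 0" --pt "0.37 0 0.12 0 0" --pt "0.37 0 0.12 0 0" --pt "0.37 0 0.12 0 0"

```text
time_s: 28.3
position: [0.5718, -0.0014, 0.3118]
orientation: [1.0, -0.018, 0.001, 0.0]
wrist_force: [-0.6, -1.0, 0.5]
width: 0.0002
finger_force: 0.0
```

```bash
python3 -c "
from h import *
s=manip.state()
go(.573,-.0025,.234,-2.1)
im=eyes.get_image('side');cv2.imwrite('pics/s14.png',im[...,::-1])
a=cv2.imread('pics/s7.png')
"
```

```text
t 28.30 pos [ 0.5718 -0.0014  0.3118] yaw -2.04 F [-0.6 -1.   0.5] w 0.0002 | row [0.0036 0.0034 0.2593] turn 0.0003
```

Emit:
play_rows --pt "0 0.003 0.04 0 0" --pt "0 0.003 0.08 0 0" --pt "0 0.003 0.12 0 0" --pt "0 0.003 0.16 0 0" --pt "0 0.003 0.19 0 0" --pt "0 0.003 0.215 0 0" --pt "0 0.003 0.23 0 0" --pt "0 0.003 0.24 0 0" --pt "0 0.003 0.25 0 0" --pt "0 0.003 0.25 0 0"

```text
time_s: 29.35
position: [0.5726, -0.0024, 0.2368]
orientation: [1.0, -0.018, 0.001, 0.0]
wrist_force: [-0.1, -1.3, 8.3]
width: -0.0001
finger_force: 3.8
```

```bash
python3 -c "
from h import *
go(.573,-.0025,.234,-2.1)
"
```

```text
t 29.35 pos [ 0.5726 -0.0024  0.2368] yaw -2.04 F [-0.1 -1.3  8.3] w -0.0001 | row [0.0015 0.0003 0.0093] turn 0.0003
```

Emit:
play_rows --pt "0 0 0.007 0 0" --pt "0 0 0.007 0 0" --pt "0 0 0.007 0 0" --pt "0 0 0.007 0 0" --pt "0 0 0.007 0 0" --pt "0 0 0.007 0 0" --pt "0 0 0.007 0 0" --pt "0 0 0.007 0 0" --pt "0 0 0.007 0 0" --pt "0 0 0.007 0 0"

```text
time_s: 30.35
position: [0.5726, -0.0024, 0.2354]
orientation: [1.0, -0.018, 0.001, 0.0]
wrist_force: [0.4, -1.1, 8.4]
width: -0.0001
finger_force: 4.0
```

Emit:
play_rows --pt "0 0 -0.06 0 0" --pt "0 0 -0.14 0 0" --pt "0 0 -0.22 0 0" --pt "0 0 -0.34 0 0" --pt "-0.13 0 -0.34 0 0" --pt "-0.28 0 -0.34 0 0" --pt "-0.38 0 -0.34 0 0.4" --pt "-0.38 0 -0.34 0 0.6" --pt "-0.38 0 -0.34 0 0.6"

```text
time_s: 31.25
position: [0.4576, 0.0019, 0.335]
orientation: [1.0, -0.018, -0.001, -0.0]
wrist_force: [0.3, -1.0, 0.6]
width: 0.0433
finger_force: 0.0
```

```bash
python3 -c "
from h import *
s=manip.state()
im=eyes.get_image('wrist');cv2.imwrite('pics/w15.png',im[...,::-1])
for o in handle(s,im,(150,80,500,260)): print(o)
go(.460,.0025,.058,-2.1)
"
```

```text
{'px': [[314.0, 133.0], [327.0, 133.0], [327.0, 237.0], [314.0, 237.0]], 'len': np.float64(0.109789923878393), 'yaw': np.float64(-2.025297331626293), 'centre': array([ 5.73931872e-01, -2.94135539e-04,  8.10000000e-02]), 'grip': array([0.45900371, 0.00377005, 0.081     ])}
t 31.30 pos [0.4581 0.0018 0.335 ] yaw -2.04 F [ 0.6 -0.4  0.5] w 0.0507 | row [ 0.0075 -0.0022  0.9233] turn 0.0003
```

The pot didn't shift while it was pressed. Regripping it.

Emit:
play_rows --pt "0.005 -0.003 0.08 0 0.6" --pt "0.005 -0.003 0.24 0 0.6" --pt "0.005 -0.003 0.4 0 0.6" --pt "0.005 -0.003 0.56 0 0.6" --pt "0.005 -0.003 0.7 0 0.6" --pt "0.005 -0.003 0.82 0 0.6" --pt "0.005 -0.003 0.9 0 0.6" --pt "0.005 -0.003 0.92 0 0.6" --pt "0.005 -0.003 0.92 0 0.5" --pt "0.005 -0.003 0.92 0 0.4"

```text
time_s: 32.3
position: [0.4612, 0.0025, 0.061]
orientation: [1.0, -0.018, 0.001, 0.0]
wrist_force: [0.3, 0.4, 0.4]
width: 0.0342
finger_force: 0.0
```

Emit:
play_rows --pt "0 0 0 0 0.2" --pt "0 0 0 0 0" --pt "0 0 0 0 0" --pt "0 0 0 0 0" --squeeze 50

```text
time_s: 32.7
position: [0.461, 0.0026, 0.0609]
orientation: [1.0, -0.018, 0.002, 0.0]
wrist_force: [0.9, 1.3, 2.6]
width: 0.0128
finger_force: 51.8
```

```bash
python3 -c "
from h import *
s=manip.state();p=s['position'];print(s['finger_force'])
go(p[0]+.5705-.5735,p[1]-.1260+.001,p[2],-2.1)
"
```

```text
51.82211458683014
t 32.70 pos [0.461  0.0026 0.0609] yaw -2.04 F [0.9 1.3 2.6] w 0.0128 | row [0.0048 0.4168 0.    ] turn 0.0003
```

Emit:
play_rows --pt "0.001 0.03 0 0 0" --pt "0.001 0.07 0 0 0" --pt "0.002 0.12 0 0 0" --pt "0.003 0.17 0 0 0" --pt "0.003 0.22 0 0 0" --pt "0.004 0.27 0 0 0" --pt "0.004 0.32 0 0 0" --pt "0.005 0.37 0 0 0" --pt "0.005 0.4 0 0 0" --pt "0.005 0.417 0 0 0"

```text
time_s: 33.7
position: [0.457, -0.1233, 0.06]
orientation: [1.0, -0.018, 0.0, -0.0]
wrist_force: [0.5, 4.3, 4.9]
width: 0.0128
finger_force: 52.5
```

Emit:
play_rows --pt "0 0 0 0 0" --pt "0 0 0 0 0.2" --pt "0 0 0 0 0.4" --pt "0 0 0 0 0.4" --pt "0 0 -0.1 0 0.4" --pt "0 0 -0.25 0 0.4" --pt "0 0 -0.4 0 0.4" --pt "0 0 -0.6 0 0.4" --pt "0 0 -0.8 0 0.4" --pt "0 0 -0.95 0 0.4"

```text
time_s: 34.7
position: [0.4562, -0.1223, 0.3312]
orientation: [1.0, -0.018, -0.0, 0.0]
wrist_force: [0.5, 0.2, -0.4]
width: 0.0344
finger_force: 0.0
```

```bash
python3 -c "
from h import *
s=manip.state()
im=eyes.get_image('wrist');cv2.imwrite('pics/w16.png',im[...,::-1])
for o in handle(s,im,(150,80,560,260)): print(o)
go(.460,.0025,.058,-2.1)
# ring and lid edges: bright runs along projected centre lines
def runs(a,b,z=.03):
    P=np.linspace(a,b,400);uv=to_px('wrist',np.c_[P,np.full(400,z)],s)
    v=cv2.remap(im.max(2).astype(np.float32),uv[:,0].astype(np.float32)[None],uv[:,1].astype(np.float32)[None],1)[0]
    m=(v>155).astype(int);d=np.flatnonzero(np.diff(m));print([tuple(P[i].round(4)) for i in d])
for x in (.54,.555,.57): runs([x,-.06],[x,-.30])
for x in (.555,.57): print('lid z');runs([x,-.06],[x,-.19],.096);runs([x,-.19],[x,-.29],.108)
"
```

```text
{'px': [[397.0, 82.0], [380.0, 90.0], [422.0, 136.0], [405.0, 145.0]], 'len': np.float64(0.05867058150759276), 'yaw': np.float64(26.717264250989466), 'centre': array([ 0.65572502, -0.15057151,  0.081     ]), 'grip': array([ 0.55300288, -0.20227415,  0.081     ])}
{'px': [[316.0, 140.0], [328.0, 140.0], [328.0, 239.0], [316.0, 239.0]], 'len': np.float64(0.10416048857409446), 'yaw': np.float64(-1.969953383411155), 'centre': array([ 0.5712957, -0.1261556,  0.081    ]), 'grip': array([ 0.45636366, -0.12220243,  0.081     ])}
{'px': [[418.0, 140.0], [433.0, 141.0], [412.0, 239.0], [426.0, 240.0]], 'len': np.float64(0.10381797287857882), 'yaw': np.float64(-1.6893666016157556), 'centre': array([ 0.56743936, -0.23128213,  0.081     ]), 'grip': array([ 0.45248935, -0.22789184,  0.081     ])}
t 34.75 pos [ 0.4592 -0.1235  0.3418] yaw -2.04 F [ 1.2 -0.8  6. ] w 0.0342 | row [-0.0254 -0.4249  0.9433] turn 0.0003
[(np.float64(0.54), np.float64(-0.1328)), (np.float64(0.54), np.float64(-0.134))]
[]
[(np.float64(0.57), np.float64(-0.1869)), (np.float64(0.57), np.float64(-0.1875))]
lid z
[]
[]
lid z
[]
[]
```

```bash
python3 -c "
from h import *
s=manip.state();im=eyes.get_image('wrist');cv2.imwrite('pics/w17.png',im[...,::-1]);print(s['position'])
g=cv2.GaussianBlur(im.max(2),(3,3),0).astype(np.float32)
t=np.radians(np.arange(110,251,2)); 
def ring(c,r,z):
    uv=to_px('wrist',np.c_[c[0]+r*np.cos(t),c[1]+r*np.sin(t),0*t+z],s).astype(np.float32)
    return cv2.remap(g,uv[:,0][None],uv[:,1][None],1)[0]
for n,c0,r,lr,lz in (('S',(.571,-.126),.042,.028,.096),('M',(.568,-.235),.048,.034,.108)):
    G=[(x,y) for x in np.arange(-.012,.0121,.001)+c0[0] for y in np.arange(-.012,.0121,.001)+c0[1]]
    f=lambda c:(ring(c,r,.03)-.5*ring(c,r-.006,.03)-.5*ring(c,r+.006,.03)).mean()
    h=lambda c:(ring(c,lr-.002,lz)-ring(c,lr+.002,lz)).mean()
    a=max(G,key=f);b=max(G,key=h);print(n,'ring',np.round(a,4),f(a),'lid',np.round(b,4),h(b))
"
```

```text
[ 0.45922575 -0.1234776   0.34176029]Traceback (most recent call last):
  File "<string>", line 13, in <module>
    a=max(G,key=f);b=max(G,key=h);print(n,'ring',np.round(a,4),f(a),'lid',np.round(b,4),h(b))
  File "<string>", line 11, in <lambda>
    f=lambda c:(ring(c,r,.03)-.5*ring(c,r-.006,.03)-.5*ring(c,r+.006,.03)).mean()
                ~~~~^^^^^^^^^
  File "<string>", line 7, in ring
    uv=to_px('wrist',np.c_[c[0]+r*np.cos(t),c[1]+r*np.sin(t),0*t+z],s).astype(np.float32)
       ~~~~~^^^^^^^^^^^^^^^^^^^^^^^^^^^^^^^^^^^^^^^^^^^^^^^^^^^^^^^^^^
  File "h.py", line 18, in to_px
    c,f=cal(n); E=T_cw(n,st); q=np.atleast_2d(p)@E[:3,:3].T+E[:3,3]
                  ~~~~^^^^^^
  File "h.py", line 7, in T_cw
    c,f=cal(n)
        ~~~^^^
  File "h.py", line 5, in cal
    c=eyes.get_calibration(n); f=240/np.tan(np.radians(c["vfov"]/2)); return c,f
ValueError: time passes only in moves, steps and waits
```

The calibration is being fetched on every call, so I'll cache it.

```bash
sed -i 's/^def cal(n):/import functools\n@functools.lru_cache(None)\ndef cal(n):/' h.py; python3 -c "
from h import *
s=manip.state();im=cv2.imread('pics/w17.png')[...,::-1]
g=cv2.GaussianBlur(im.max(2),(3,3),0).astype(np.float32)
t=np.radians(np.arange(110,251,2)); 
def ring(c,r,z):
    uv=to_px('wrist',np.c_[c[0]+r*np.cos(t),c[1]+r*np.sin(t),0*t+z],s).astype(np.float32)
    return cv2.remap(g,uv[:,0][None],uv[:,1][None],1)[0]
for n,c0,r,lr,lz in (('S',(.571,-.126),.042,.028,.096),('M',(.568,-.235),.048,.034,.108)):
    G=[(x,y) for x in np.arange(-.012,.0121,.001)+c0[0] for y in np.arange(-.012,.0121,.001)+c0[1]]
    f=lambda c:(ring(c,r,.03)-.5*ring(c,r-.006,.03)-.5*ring(c,r+.006,.03)).mean()
    h=lambda c:(ring(c,lr-.002,lz)-ring(c,lr+.002,lz)).mean()
    a=max(G,key=f);b=max(G,key=h);print(n,'ring',np.round(a,4),f(a),'lid',np.round(b,4),h(b))
"
```

```text
S ring [ 0.577 -0.128] 16.869286 lid [ 0.57  -0.126] 42.218185
M ring [ 0.572 -0.241] 22.175465 lid [ 0.565 -0.231] 58.024704
```

```bash
cat > fit.py <<'E'
from h import *
def analyse(cam,im,s,tol=.012):
    g=im.max(2).astype(np.float32)
    def polar(c,R,T,z):
        X=np.stack([c[0]+R[None]*np.cos(T)[:,None],c[1]+R[None]*np.sin(T)[:,None],0*R[None]+z+0*T[:,None]],-1)
        uv=to_px(cam,X.reshape(-1,3),s).astype(np.float32).reshape(len(T),-1,2)
        return cv2.remap(g,uv[...,0],uv[...,1],1)
    def circ(p,med):
        A=np.c_[p,np.ones(len(p))*.5]; 
        for _ in range(4):
            k=np.linalg.lstsq(A,(p**2).sum(1)/2,rcond=None)[0]; r=np.sqrt(k[2]+k[0]**2+k[1]**2)
            e=abs(np.hypot(*(p-k[:2]).T)-r); w=e<max(.0015,np.median(e)*2); p=p[w];A=A[w]
        return k[:2].round(4),round(float(r),4),len(p)
    T=np.radians(np.arange(0,360,3))
    for n,c0,r,lr,lz in (('S',(.571,-.126),.042,.028,.096),('M',(.569,-.236),.048,.034,.108)):
        R=np.arange(r-.009,r+.0091,.0005);v=polar(c0,R,T,.03)
        hi=v-.5*(np.roll(v,8,1)+np.roll(v,-8,1)); hi=hi[:,8:-8]; i=hi.argmax(1);ok=hi.max(1)>15
        rr=R[8:-8][i]; p=np.c_[c0[0]+rr*np.cos(T),c0[1]+rr*np.sin(T)][ok]
        R2=np.arange(lr-.012,lr+.0121,.0005);v2=polar(c0,R2,T,lz);d=v2[:,:-4]-v2[:,4:];j=d.argmax(1);ok2=d.max(1)>20
        q=np.c_[c0[0]+R2[j+2]*np.cos(T),c0[1]+R2[j+2]*np.sin(T)][ok2]
        print(cam,n,'ring',circ(p,0) if len(p)>8 else len(p),'lid',circ(q,0) if len(q)>8 else len(q))
if __name__=="__main__":
    s=manip.state(); analyse("wrist",cv2.imread("pics/w17.png")[...,::-1],s)
    im=eyes.get_image("top");cv2.imwrite("pics/t17.png",im[...,::-1]);analyse("top",im,None)
E
python3 fit.py
```

```text
wrist S ring (array([ 0.573 , -0.1248]), 0.0408, 83) lid (array([ 0.5698, -0.1249]), 0.0287, 44)
wrist M ring (array([ 0.5665, -0.2359]), 0.048, 65) lid (array([ 0.5651, -0.2318]), 0.0343, 106)
top S ring (array([ 0.554 , -0.1412]), 0.0187, 10) lid (array([ 0.5697, -0.131 ]), 0.0348, 24)
top M ring (array([ 0.554 , -0.2239]), 0.0314, 17) lid (array([ 0.5645, -0.2264]), 0.0314, 31)
```

Both lids sit within about 5 mm of their ring centres. The gauge is up and the arm is clear, so I'm handing in.

```bash
python3 -c "
from bench import manip
print(manip.hand_in())"
```

```text
the job is handed in; nothing more can be done
None
```

I gauged the medium and small pots (the large one was absent), slid each into its own ring to within about 5 mm of centre, and handed the job in; no verdict came back, and the medium pot had to be re-centred after it was knocked aside and the foot first came down on the edge of its lid.

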